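# Index the inspection microscope to the next hole and hold the pin home

### The job

The inspection microscope has to go over the green phone board clamped in its holder. First turn the black focus knob on top of the microscope head anticlockwise until its white line stands in the yellow band, which lifts the lens clear of the holder's clips; then pull the red lock plunger up until its pin is clear, slide the head along the boom to the next hole, on the side where the green board is, and let the pin drop fully home. Finish still gripping the red plunger knob with the pin home, so that I can tighten the clamp screw, and do not disturb the board holder or the other things on the bench.

Things in the scene. Friction and masses are not known exactly. Their poses are not given: they have to be found in the camera images.
- stand: Boom stand, fixed. Stage plate 210 x 380 x 12 mm; column at its +y end (top at 184 mm); square perforated boom tube 30 x 30 mm along the stand's y, axis 140 mm above the bench. Origin: on the bench under the boom's middle hole; x across the boom (the head hangs on the -x side), y along it to the column, z up. 10 mm holes in the tube's top at y = -100, -50, 0, 50, 100 mm.
- carriage (a joint): Slide of the microscope carriage along the boom, m, along the stand's +y: 0 at the start (pin in the middle hole), -0.05 and +0.05 at the next holes. Grey sleeve 44 x 54 x 44 mm (top 162 mm above the bench), plunger on top, black clamp screw behind, head 85 mm in front (-x). About 0.8 kg in all, slides with about 2 N when unlocked; about 1 mm of play when locked.
- plunger (a joint): Travel of the spring lock plunger, m: 0 with the pin fully home, growing as the knob is pulled straight up, end stop 0.014. The 8 mm round-nosed pin is clear of the tube from 0.0095 and reads that when resting on the tube between holes. The spring pushes it down with 5 N at 0 and 10 N at 0.014.
- lock_knob: Red plunger knob above the middle of the carriage sleeve, round, 25 mm across, 26 mm tall, axis upright, does not turn. Origin: centre of its underside, 188 mm above the bench with the pin home, 26 mm above the sleeve; under it an 18 mm round steel body. Moved sideways, it takes the carriage along the boom.
- lock_grip (a point): Where to grip the red plunger knob: on its axis, 14 mm above its underside (202 mm above the bench with the pin home, 12 mm under its top).
- focus_knob (a joint): Angle of the focus knob, rad, growing anticlockwise seen from above. At 1.50 its white line points along the stand's +y, in the middle of the yellow band on the dial (band about 1.37 to 1.63). Starts between 0.1 and 0.7; stops at 0 and 2.3. Turns with about 0.06 N m, stays where left; each radian lifts the lens 7 mm.
- focus_grip (a point): Grip point of the black focus knob: on its upright axis, 11 mm under its top, 194 mm above the bench. The knob is round, 38 mm across, 34 mm tall, white line on top and side, 2 mm above a black dial disc 72 mm across (disc top 169 mm above the bench). Axis 85 mm in front (stand's -x) of the plunger's axis; moves with the carriage.
- lens (a point): Centre of the lens at the bottom end of the black lens tube (26 mm across at the tip) under the focus knob, on the same axis. 62 mm above the bench at focus angle 0 and 72.5 mm at the yellow band.
- board_holder: Loose holder (0.7 kg, 100 x 60 mm, 60 mm along the boom) on the stage plate under the head's path, one hole spacing to one side of the start; it carries the green phone board. A dark clip tower on each jaw (25 mm either side of its middle along the boom, top 67.5 mm above the bench) stands in the lens's path unless the lens is raised. Origin: centre of its underside, 12 mm above the bench.
- chip (a point): Centre of the black chip in the middle of the green board, 39 mm above the bench. Its y in the stand's frame is within 4 mm of +50 or -50 mm and tells the side to which the head must go.
- screw_tray: Loose grey screw tray with three compartments, 96 x 58 x 14 mm, on the stage plate on the other side. Origin: centre of its underside. Bystander.
- tweezers: Steel tweezers 135 mm long, 8 mm high, lying on the bench in front of the stand. Origin at the underside near mid-length. Bystander.
- driver: Small screwdriver with an orange handle, 134 mm long, 14 mm high, lying beside the stand. Origin at the underside near mid-length. Bystander.
- flux_jar: Small round jar with a green lid, 45 mm across, 30 mm high, behind the stand. Origin: centre of its underside. Bystander.
- phone: Dark phone lying flat, 148 x 72 x 9 mm, to the robot's left. Origin: centre of its underside. Bystander.
- solder_spool: Solder spool 57 mm across, 40 mm high, standing on the right of the bench. Origin: centre of its underside. Bystander.
- cleaner: White bottle with a blue cap, 52 mm across, 130 mm high, on the left of the bench. Origin: centre of its underside. Bystander.

How it is judged:
On the way, in this order (a step that is already met when the one before it is completed fails the run):
1. the focus knob's white line is turned into the yellow band (1.50 +-0.15 rad) while the carriage is still pinned in its first hole (value of joint focus_knob between 1.35 and 1.65 rad and value of joint carriage between -0.005 and 0.005 m and value of joint plunger below 0.003 m), for 0.2 s.
2. the lock plunger is pulled clear of the tube (more than 9 mm) before the carriage has left its first hole (value of joint plunger above 0.009 m and value of joint carriage between -0.008 and 0.008 m), for 0.05 s.
At the end, for the whole second after the job is handed in: Carriage pinned in the next hole on the green board's side (50 +-4 mm from the start), lens within 16 mm of the chip seen from above, pin home within 2 mm, focus knob in the yellow band (1.50 +-0.15 rad), fingers gripping the red plunger knob (over 3 N) (value of joint plunger below 0.002 m and ((y of chip in the frame of stand above 0 m and value of joint carriage between 0.046 and 0.054 m) or (y of chip in the frame of stand below 0 m and value of joint carriage between -0.054 and -0.046 m)) and horizontal distance between lens and chip below 0.016 m and value of joint focus_knob between 1.35 and 1.65 rad and contact force between the fingers and lock_knob above 3 N); the arm keeps its last pose, push and grip.
It fails at once if the board holder is knocked (moved more than 8 mm) (distance of board_holder from where it was at the start of the episode above 0.008 m).
It fails at once if the screw tray is knocked (moved more than 15 mm) (distance of screw_tray from where it was at the start of the episode above 0.015 m).
It fails at once if another thing on the bench is disturbed (moved more than 20 mm) (distance of any of tweezers, driver, flux_jar, phone, solder_spool, cleaner from where it was at the start of the episode above 0.02 m).
It also fails if it takes over 45 s, if anything falls off the work surface, if the arm or the gripper's body presses on something with over 40 N, if the wrist force passes 120 N, or if a joint passes its speed limit or range.

### The arm

A 7-joint arm with a two-finger parallel gripper is mounted at the origin on the work surface. World frame = base frame: x ahead of the robot, y to its left, z up, the work surface at z = 0. Lengths are in m, angles in rad, forces in N, time in s.
With the tool pointing down it reaches from about 0.4 to 0.9 m from the base axis. Payload 5.6 kg.
Tool frame: the origin (TCP) lies midway between the tips of the shut fingers; the grasp point (between the pads) lies 19 mm behind it; y points along the fingers, z is the direction in which the jaws open and shut, and the axes are right-handed (so a half turn about y gives the same grasp; the last joint's range is limited). The gripper opens to 92 mm and grips with 3 to 60 N. Pads are 20 mm wide; open, the fingers measure 128 mm over their backs; the gripper's body (75 mm by 189 mm) begins 69 mm behind the grasp point.
Start: joints at [-0.043, 0.468, -0.012, 1.603, 0.006, 1.071, -0.056], TCP at [0.65, -0, 0.215] pointing down, gripper open.
Joint ranges: [-2.53, 2.53], [-0.31, 2.02], [-1.57, 1.55], [0.28, 2.44], [-1.29, 4.43], [0.15, 1.84], [-2.92, 2.92]. Speed limits (rad/s): [2.57, 2.57, 3.14, 3.14, 3.14, 3.14, 3.14].

### API

Orientations are given as a 3x3 rotation matrix whose columns are the frame's x, y, z axes.
In Python, from station import env, effector, solver, viewer, workorder, search_frame, tip_of gives the robot as it stands. Calls block until the motion is done:
- env.reach(position, orientation): joint-space move of the TCP to a pose.
- env.movel(position, frame=None, rate=0.15): straight line of the TCP; frame=None keeps the orientation; rate is the mean speed in m/s.
- env.goto_joints(angles): joint-space move.
- effector.release() and effector.grasp(squeeze=None): open the fingers fully, or close them until they stop; squeeze is the grip in N (None keeps the last).
- env.pause(seconds).
- solver.inverse_kinematics(position, orientation): joint angles nearest the present ones, or None.
- env.sense(): the state.
- viewer.read_camera(name): name is "scene" or "side" or "wrist"; returns (picture, depth): 400x640x3 uint8, red, green, blue; 400x640 float32, m along the optical axis (not along the pixel's ray), 0 where there is no reading.
- viewer.camera_info(name): a dict with "intrinsics" (3x3 intrinsics, pixels), "eye" and "rotation" of the camera in the world; the wrist camera has in their place "T_tool_cam" (4x4, takes a point from camera to tool coordinates, whose origin is the TCP and whose axes are the tool frame's). Camera axes: x right, y up, looking along -z (the intrinsics and any distortion apply to the point x, -y, -z); pixel columns grow to the right and rows downward; lengths in m; the calibration is good to about 2 mm. The wrist camera is an equidistant fisheye: a pixel r from the principal point sees the ray r / f radians off the axis. A picture is of the moment at which its call begins: read the wrist's pose just before it. camera_info takes no time and is no camera call.
A pose or a line that the arm cannot do raises env.PlanningError and nothing moves.
- workorder.finish_job(): hands the job in, once; it reports no verdict.
Trained networks look in the newest picture that a camera, given by its name, has taken for a name from the list of things; names that differ only in an ending like _2 or _b are one class to them, and where a whole thing is asked for, a point or a joint stands for the part that bears it (a point fixed in the world has none). Each returns a list of dicts, best first, with "score" (0 to 1); they miss things now and then, are a little off and sometimes report something else, mostly with a low value. They report only what shows in the picture. A call takes as long as a camera call.
- search_frame(camera, name): "at" ([x, y, z] in m, in world coordinates, good to about 4 mm: the middle of the surface that is visible of it).
- tip_of(camera, name): "at" ([x, y, z] in m, in world coordinates, good to about 4 mm: a listed point, or the origin of a listed thing).
The state is a dict: "t": time; "joint_positions": joint angles; "joint_velocities": joint speeds; "tau": joint torques, N m; "ee_pos": TCP position; "tcp_rot": TCP orientation; "wrist_force": force on the tool from outside, world axes, zero at the start; "moment": the same for the moment, N m; "gripper_width": finger opening in m.
Only numpy, scipy, OpenCV 4.12 (cv2) and the standard library are available. Lean on these libraries where they do the work, as an engineer would, in place of code of your own. Each camera call takes 0.05 s, during which the arm holds its last target.

## Working session

There is one attempt and no reset: what is moved stays moved. The work goes in short steps, each a Python script; the robot and the scene stay as the last script left them, time stands still between calls to the robot, and variables do not carry over. Pictures are saved under pics/ and viewed, and the job is handed in when it is done.

```bash
ls; mkdir -p pics; python3 - <<'E'
from station import *
import cv2
s=env.sense(); print(s['t'],s['ee_pos'],s['tcp_rot'])
for c in ("scene","side"):
    p,d=viewer.read_camera(c); cv2.imwrite(f"pics/{c}0.png",p[:,:,::-1])
    for n in ("lock_grip","focus_grip","chip","stand","lens","lock_knob"):
        r=tip_of(c,n); print(c,n,[(x['at'],x['score']) for x in r[:2]])
print(env.sense()['t'])
E
```

```text
pics
0.0 [ 6.49404513e-01 -9.52604879e-05  2.13629027e-01] [[-9.59413116e-05 -1.79913246e-03  9.99998377e-01]
 [-9.99999984e-01 -1.51508137e-04 -9.62140494e-05]
 [ 1.51680993e-04 -9.99998370e-01 -1.79911790e-03]]
scene lock_grip [([0.5508, 0.0347, 0.203], 0.38)]
scene focus_grip [([0.4642, 0.0368, 0.1964], 0.51)]
scene chip [([0.4706, 0.0918, 0.0373], 0.63), ([0.4789, -0.1881, 0.0036], 0.5)]
scene stand [([0.5531, 0.0353, 0.0013], 0.76), ([0.5512, 0.0354, 0.1961], 0.6)]
scene lens []
scene lock_knob []
side lock_grip [([0.5566, 0.0321, 0.1997], 0.46)]
side focus_grip [([0.4647, 0.0403, 0.1913], 0.58)]
side chip [([0.4732, 0.0959, 0.0416], 0.65), ([0.6382, -0.0824, 0.0014], 0.58)]
side stand [([0.5486, 0.0338, 0.0005], 0.87)]
side lens [([0.4716, 0.093, 0.0411], 0.63), ([0.4627, -0.0136, 0.0124], 0.39)]
side lock_knob [([0.5551, 0.0354, 0.1892], 0.67)]
0.7
```

View pics/scene0.png

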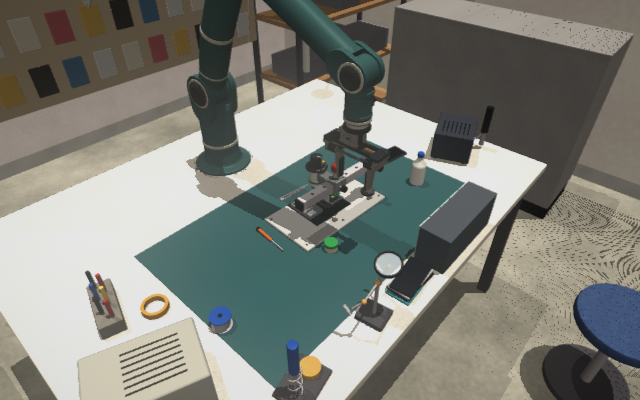

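View pics/side0.png

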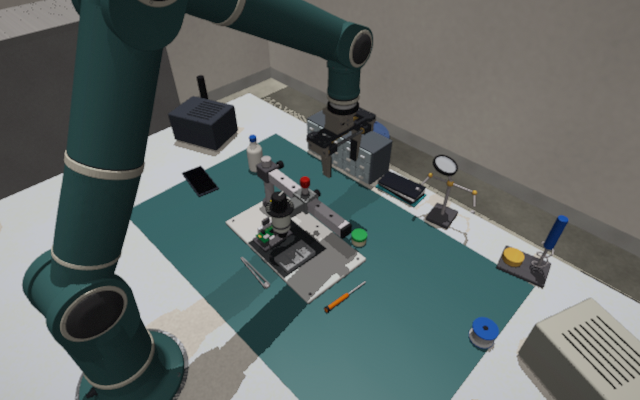

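```bash
python3 - <<'E'
from station import *
import cv2, numpy as np
env.movel([0.63,0.02,0.28]); env.movel([0.52,0.036,0.34],rate=0.2)
s=env.sense(); print(s['t'],s['ee_pos'],s['tcp_rot'],s['joint_positions'])
p,d=viewer.read_camera("wrist"); cv2.imwrite("pics/w1.png",p[:,:,::-1]); np.savez("w1.npz",p=p,d=d,pos=s['ee_pos'],R=s['tcp_rot'])
print(viewer.camera_info("wrist"))
for n in ("lock_grip","focus_grip","chip","stand","lock_knob"):
    r=tip_of("wrist",n); print(n,[(x['at'],x['score']) for x in r[:2]])
print(env.sense()['t'])
E
```

```text
2.1083 [0.52035077 0.03559838 0.3392469 ] [[-6.33115133e-04 -6.39055162e-04  9.99999595e-01]
 [-9.99999765e-01 -2.61139187e-04 -6.33282123e-04]
 [ 2.61543784e-04 -9.99999762e-01 -6.38889681e-04]] [-0.09386066  0.14371224 -0.04347109  1.75496114  0.00675343  1.24372885
 -0.13969127]
{'intrinsics': array([[309.70691629,   0.        , 322.87249662],
       [  0.        , 309.70691629, 207.06347186],
       [  0.        ,   0.        ,   1.        ]]), 'T_tool_cam': array([[-4.98302591e-04, -9.62034500e-01, -2.72927413e-01,
        -7.66869363e-02],
       [ 1.18258244e-03,  2.72926689e-01, -9.62034107e-01,
        -1.70249414e-01],
       [ 9.99999177e-01, -8.02143254e-04,  1.00168503e-03,
        -1.01969105e-03],
       [ 0.00000000e+00,  0.00000000e+00,  0.00000000e+00,
         1.00000000e+00]])}
lock_grip [([0.553, 0.033, 0.2005], 0.94)]
focus_grip [([0.4692, 0.0405, 0.1935], 0.77)]
chip [([0.4714, 0.0906, 0.0377], 0.85)]
stand [([0.5531, 0.0332, -0.0021], 0.78)]
lock_knob [([0.5488, 0.0314, 0.1857], 0.6)]
2.4083
```

View pics/w1.png

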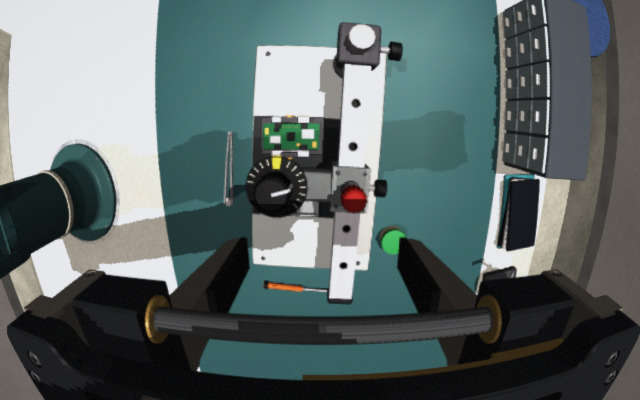

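```bash
cat > h.py <<'E'
import numpy as np, cv2
from station import *
def px2w(u,v,z,pos,R,info=None):
    i=viewer.camera_info("wrist");K=i['intrinsics'];T=i['T_tool_cam']
    x=(u-K[0,2])/K[0,0];y=(v-K[1,2])/K[1,1];r=np.hypot(x,y)
    ray=np.array([np.sin(r)*x/r,-np.sin(r)*y/r,-np.cos(r)])
    dw=np.array(R)@T[:3,:3]@ray; o=np.array(R)@T[:3,3]+np.array(pos)
    return o+dw*(z-o[2])/dw[2]
def snap(name):
    s=env.sense(); p,d=viewer.read_camera("wrist"); cv2.imwrite(f"pics/{name}.png",p[:,:,::-1]); np.savez(name+".npz",p=p,d=d,pos=s['ee_pos'],R=s['tcp_rot']); return p,d,s
E
python3 - <<'E'
from h import *
f=np.load("w1.npz");p=f['p']
c=cv2.resize(p[90:280,230:410],None,fx=4,fy=4,interpolation=cv2.INTER_CUBIC)[:600]
c=cv2.resize(p[110:240,235:405],None,fx=4.5,fy=4.5,interpolation=cv2.INTER_CUBIC)
cv2.imwrite("pics/w1c.png",c[:,:,::-1])
hsv=cv2.cvtColor(p,cv2.COLOR_RGB2HSV)
pos,R=f['pos'],f['R']
for u,v in ((353,146),(356,103),(347,229),(344,265)): print('hole',px2w(u,v,0.155,pos,R))
E
```

```text
hole [0.55330593 0.08430114 0.155     ]
hole [0.55624789 0.13381862 0.155     ]
hole [ 0.54822829 -0.0161122   0.155     ]
hole [ 0.54573981 -0.06506637  0.155     ]
```

View pics/w1c.png

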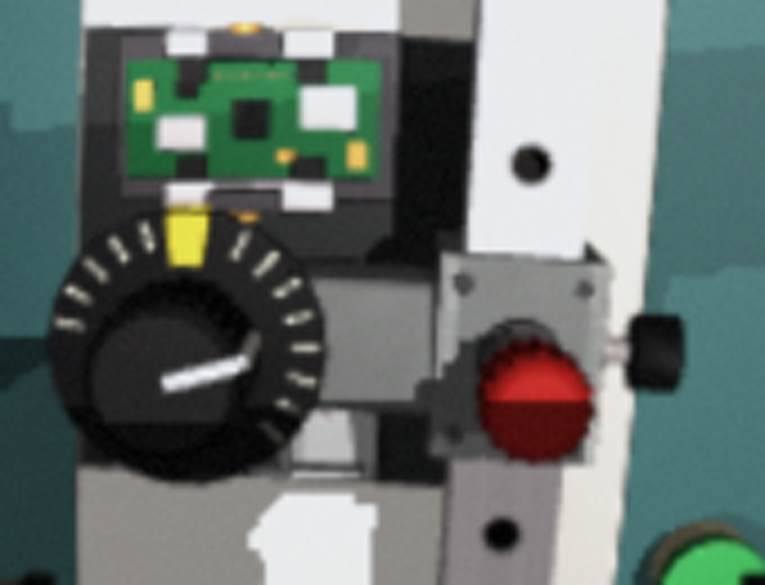

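```bash
python3 - <<'E'
from h import *
f=np.load("w1.npz");pos,R=f['pos'],f['R']
P=lambda a,b,z:px2w(235+(a+.5)/4.5-.5,110+(b+.5)/4.5-.5,z,pos,R)
print(P(170,365,.205),P(187,345,.169),P(535,395,.214),P(250,120,.039))
a,b=P(163,384,.205),P(245,362,.205); print(a,b,np.arctan2(*(b-a)[[1,0]])+0.053)
print(P(186,268,.169),P(188,212,.169))
E
```

```text
[0.46758067 0.04312275 0.205     ] [0.46599316 0.04007918 0.169     ] [0.54915051 0.03835313 0.214     ] [0.4691324 0.0900663 0.039    ]
[0.46578553 0.03870958 0.205     ] [0.48471967 0.04373566 0.205     ] 0.3124672943907714
[0.46637387 0.0596842  0.169     ] [0.46726273 0.07371453 0.169     ]
```

```bash
cat >> h.py <<'E'
yaw=-0.053
FA=np.array([0.466,0.0388]); RA=np.array([0.5509,0.0342])
def Rj(phi):  # jaw dir angle phi in world
    z=np.array([np.cos(phi),np.sin(phi),0]);y=np.array([0,0,-1.]);x=np.cross(y,z)
    return np.column_stack([x,y,z])
E
python3 - <<'E'
from h import *
for ph in (0.9,2.2,-0.9,-2.2,1.518,-1.62): print(ph,solver.inverse_kinematics([*FA,0.175],Rj(ph)))
print(solver.inverse_kinematics([*RA,0.183],Rj(1.518)))
E
```

```text
0.9 [-0.03782298  0.21961149 -0.13166792  2.06655374  0.0378267   0.85762263
  0.70888195]
2.2 [ 0.0711463   0.22925645 -0.25480157  2.05982482  0.07558465  0.86108206
  1.97343091]
-0.9 [-0.16424201  0.21222562  0.01079164  2.07443018 -0.00301253  0.85495109
 -1.05171548]
-2.2 [-0.26802097  0.20900583  0.12787303  2.08086765 -0.0351135   0.85368239
 -2.31981908]
1.518 [ 0.00978198  0.22342912 -0.18539172  2.06360198  0.0539673   0.85898783
  1.31162608]
-1.62 [-0.21789114  0.21024483  0.07127701  2.07776635 -0.01971219  0.854196
 -1.75523011]
[ 0.03134325  0.35108478 -0.18874004  1.86581233  0.08046208  0.93199434
  1.32382751]
```

```bash
python3 - <<'E'
from h import *
env.reach([*FA,0.26],Rj(0.9))
env.movel([*FA,0.176],rate=0.1)
w0=env.sense()['wrist_force']
effector.grasp(15)
p,d,s=snap("w2"); print(s['t'],s['ee_pos'],s['gripper_width'],w0,s['wrist_force'],s['moment'])
E
```

```text
5.1 [0.46632302 0.03891241 0.17606113] 0.03734764762067291 [0.15108989 0.57738861 0.35556691] [ 1.2536212   0.26075868 -0.95187511] [ 0.03528354 -0.31561176 -0.07883106]
```

View pics/w2.png

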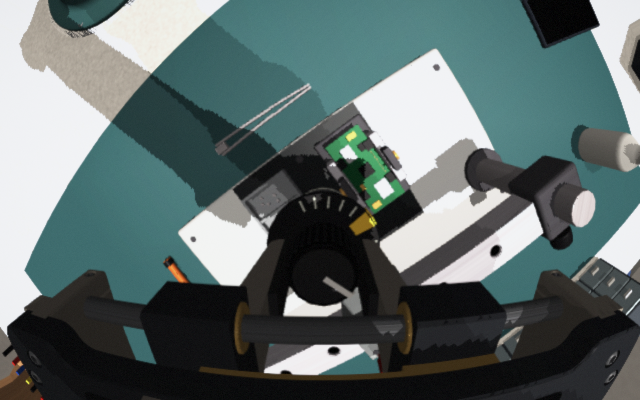

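```bash
python3 - <<'E'
from h import *
q=np.array(env.sense()['joint_positions']); 
for k in range(3):
    q[6]+=1.26/3; env.goto_joints(q); s=env.sense(); print(s['t'],s['ee_pos'],s['wrist_force'],s['moment'],np.arctan2(s['tcp_rot'][1][2],s['tcp_rot'][0][2]))
p,d,s=snap("w3"); print(s['t'],s['gripper_width'])
R=f=None
E
```

```text
5.6333 [0.46626181 0.03877961 0.17604405] [ 0.77197017 -0.57584982 -0.50298944] [-0.0752546  -0.21855849  0.04376859] 1.317353838159329
6.1167 [0.46626029 0.03863959 0.17604271] [-0.27553969 -1.30666514 -0.62030061] [-0.15781767 -0.15704072  0.02350235] 1.7359500746040555
6.6 [0.4663063  0.03854381 0.17604144] [ 1.20344974 -1.3608863   0.66831596] [-0.38989147 -0.22112085  0.03108962] 2.1554994534727574
6.6 0.03763971910415784
```

View pics/w3.png

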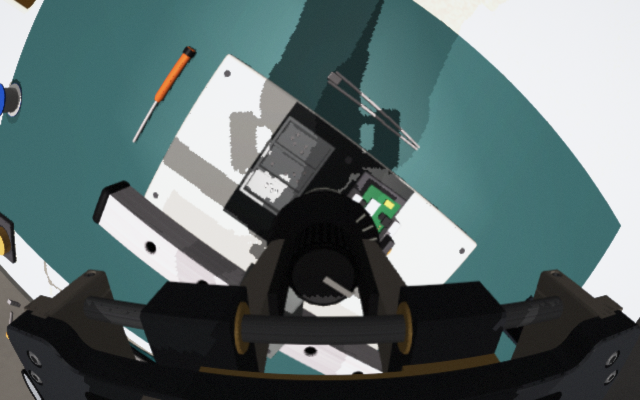

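```bash
python3 - <<'E'
from h import *
env.pause(0.1)
effector.release(); env.movel([*FA,0.26],rate=0.15)
env.reach([0.5509+0.0,0.0342-0.03,0.33],Rj(1.518))
p,d,s=snap("w4"); print(s['t'],s['ee_pos'])
cv2.imwrite("pics/w4.png",p[:,:,::-1])
for n in ("lock_grip","focus_grip","chip"):
    r=tip_of("wrist",n); print(n,[(x['at'],x['score']) for x in r[:2]])
E
```

```text
8.95 [0.54971958 0.00464368 0.32802516]
lock_grip [([0.5546, 0.0316, 0.1992], 0.63), ([0.4794, -0.1914, 0.0007], 0.29)]
focus_grip []
chip [([0.4716, 0.0881, 0.0364], 0.67)]
```

View pics/w4.png

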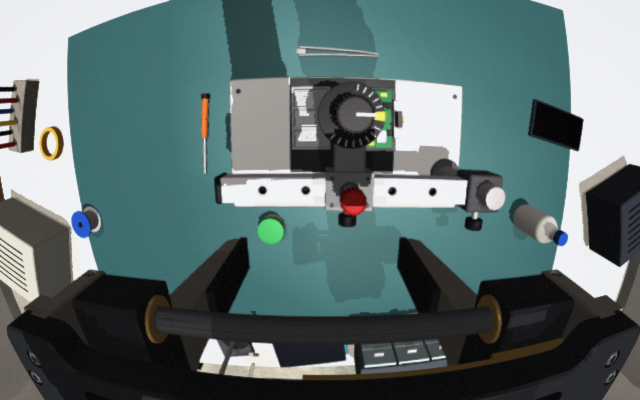

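```bash
python3 - <<'E'
from h import *
f=np.load("w4.npz");p=f['p']
c=cv2.resize(p[70:225,300:420],None,fx=5,fy=5,interpolation=cv2.INTER_CUBIC)[:600]
cv2.imwrite("pics/w4c.png",c[:,:,::-1])
pos,R=f['pos'],f['R']
for u,v in ((263,190),(306,190),(392,191),(432,191)): print('hole',px2w(u,v,0.155,pos,R))
E
```

```text
hole [ 0.54428003 -0.0643007   0.155     ]
hole [ 0.54696513 -0.01472915  0.155     ]
hole [0.55272743 0.08415002 0.155     ]
hole [0.55467685 0.13359193 0.155     ]
```

View pics/w4c.png

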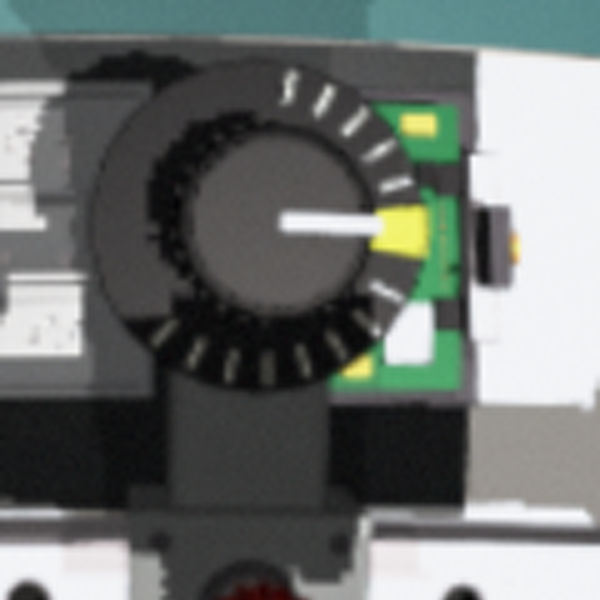

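```bash
python3 - <<'E'
from h import *
f=np.load("w4.npz");pos,R=f['pos'],f['R']
P=lambda a,b,z:px2w(300+a/5,70+b/5,z,pos,R)
a,b=P(283,221,.205),P(378,224,.205); print(a,b,np.arctan2(*(b-a)[[1,0]])+0.055-.071)
y1=P(373,230,.169);y2=P(428,231,.169);print(y1,y2,np.arctan2(*(y2-y1)[[1,0]])+.055-.071)
m=(y1+y2)/2; d=m[:2]-a[:2]; print("axis->band", np.arctan2(d[1],d[0])+.055-.071)
E
```

```text
[0.46535654 0.04013958 0.205     ] [0.46632168 0.05821305 0.205     ] 1.5014456880165186
[0.46686404 0.06324576 0.169     ] [0.46724031 0.07517541 0.169     ] 1.5232656823540676
axis->band 1.49653479535453
```

```bash
python3 - <<'E'
from h import *
A=[0.5502,0.0345]; Rg=Rj(1.517)
env.reach([*A,0.27],Rg)
env.movel([*A,0.183],frame=Rg,rate=0.1)
w0=env.sense()['wrist_force']
effector.grasp(40); s=env.sense(); print(s['t'],s['ee_pos'],s['gripper_width'],w0,s['wrist_force'])
for h in (0.004,0.008,0.0115):
    env.movel([*A,0.183+h],frame=Rg,rate=0.04); s=env.sense(); print(s['t'],s['ee_pos'],s['gripper_width'],s['wrist_force'])
env.pause(0.1)
p,d,s=snap("w5"); cv2.imwrite("pics/s5.png",viewer.read_camera("side")[0][100:300,180:420,::-1].repeat(3,0).repeat(3,1))
E
```

```text
11.575 [0.55017892 0.03440284 0.18298619] 0.023776462770801473 [-0.26599305  0.12518105  0.24136009] [-0.23408127 -0.47103642  0.19295763]
11.825 [0.55006983 0.03441357 0.18650062] 0.02409741708857449 [ 2.29876409  0.41638625 -6.6804345 ]
12.075 [0.55006374 0.03440335 0.19078333] 0.024393161789326778 [ 1.86185371  1.01764999 -8.61193471]
12.325 [0.55002199 0.03442792 0.19436523] 0.024161594748461638 [ 2.74056693  0.40369355 -9.33293114]
```

View pics/w5.png

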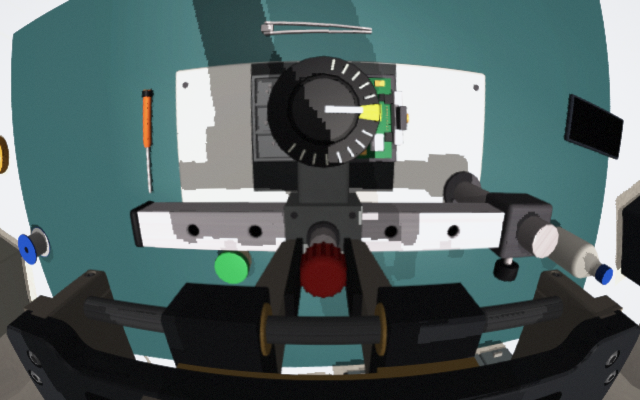

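View pics/s5.png

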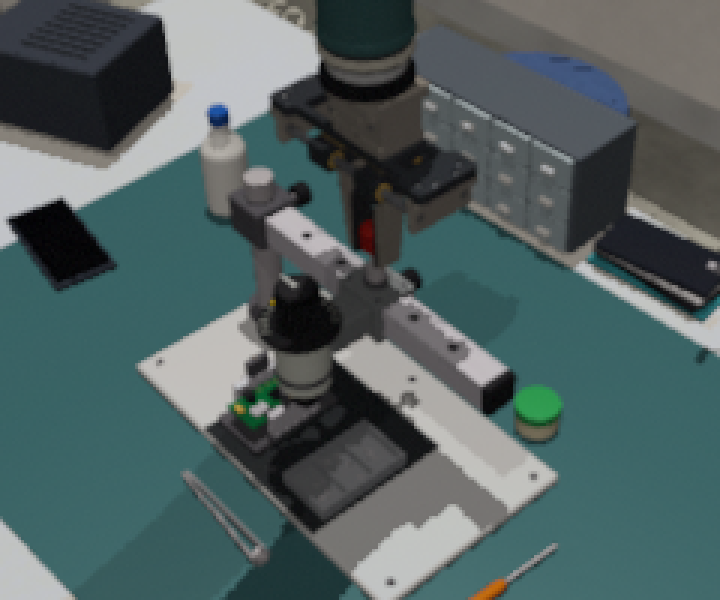

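```bash
python3 - <<'E'
from h import *
A=np.array([0.5502,0.0345]); Rg=Rj(1.517); ys=np.array([0.054,0.9985])
for d in (0.004,0.015,0.03,0.042,0.05):
    env.movel([*(A+ys*d),0.1945],frame=Rg,rate=0.05); s=env.sense(); print(round(s['t'],2),s['ee_pos'],s['gripper_width'],s['wrist_force'])
p,d,s=snap("w6")
E
```

```text
12.78 [0.55031204 0.03874509 0.19439647] 0.0240449133794381 [ 2.52451078 -0.78453679 -9.64454931]
13.14 [0.55102784 0.05108383 0.19453527] 0.02424620017641722 [ 2.78616561  1.76787257 -9.47234203]
13.59 [0.55187018 0.06599756 0.19457645] 0.0241132527764072 [ 2.68124201  1.95338688 -9.48751462]
13.98 [0.55252082 0.07760946 0.19453291] 0.023919996858927105 [ 2.54030623  2.01493788 -9.63352769]
14.29 [0.55291855 0.08530388 0.19451124] 0.024021280987983618 [  2.74056639   1.5056813  -10.19286362]
```

View pics/w6.png

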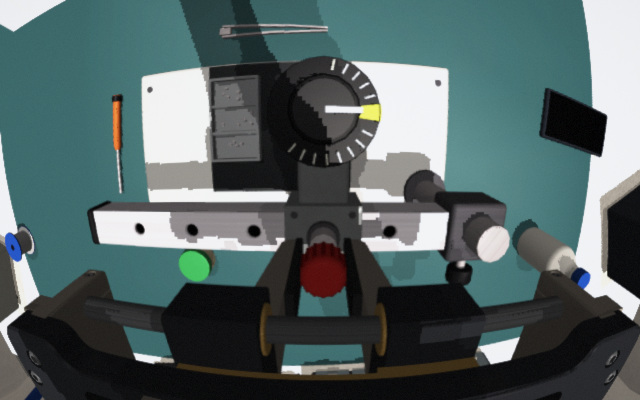

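```bash
python3 - <<'E'
from h import *
A=np.array([0.5502,0.0345]); Rg=Rj(1.517); ys=np.array([0.054,0.9985])
B=A+ys*0.05
for h in (0.0095,0.007,0.004,0.001,-0.0005):
    env.movel([*B,0.183+h],frame=Rg,rate=0.03); s=env.sense(); print(round(s['t'],2),s['ee_pos'],s['gripper_width'],s['wrist_force'])
env.pause(0.2); s=env.sense(); print(s['ee_pos'],s['wrist_force'])
p,d,s=snap("w7"); cv2.imwrite("pics/s7.png",viewer.read_camera("side")[0][100:300,180:420,::-1].repeat(3,0).repeat(3,1))
E
```

```text
14.59 [0.55292993 0.08504134 0.192511  ] 0.02434081103437938 [ 1.40050144  1.8190134  -8.20436123]
14.84 [0.55292171 0.0845821  0.18999938] 0.02398221898088232 [ 1.47237436  1.52282888 -8.13495854]
15.09 [0.55293743 0.0844616  0.18702307] 0.023764951010865343 [ 2.07357736  1.47906053 -6.33620837]
15.34 [0.5529742  0.084408   0.18400636] 0.02437002812362497 [ 0.97060608  1.14956605 -6.09977682]
15.59 [0.55299584 0.08445227 0.18299717] 0.024414549564520813 [ 0.22872173  0.05021075 -1.40945314]
[0.55308606 0.0844118  0.18299231] [0.22851696 0.68386171 0.28632948]
```

View pics/w7.png

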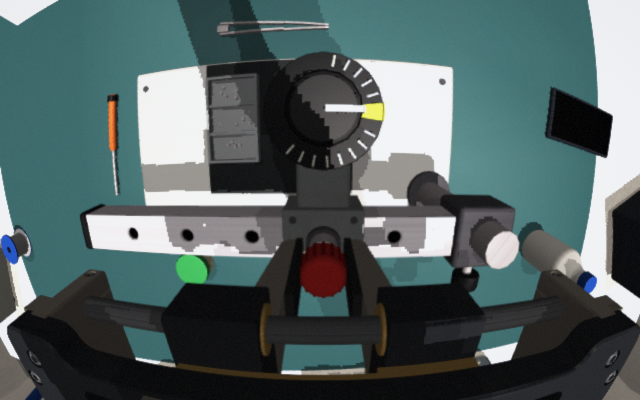

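View pics/s7.png

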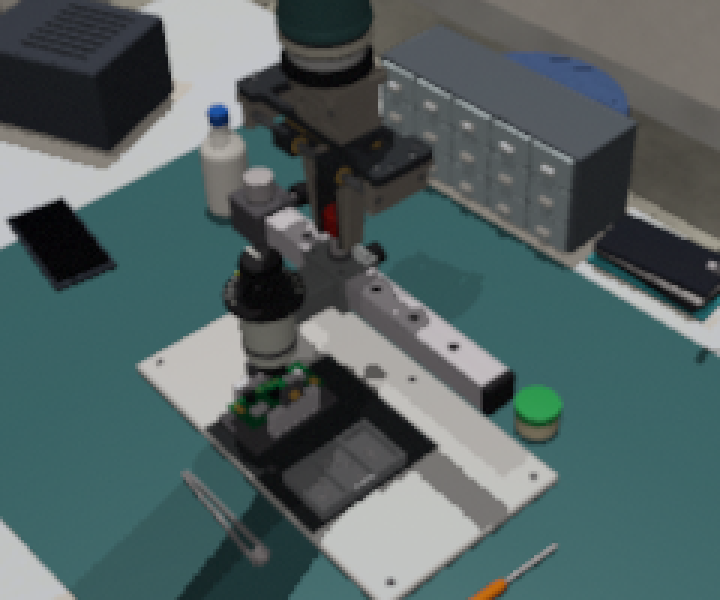

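```bash
python3 - <<'E'
from h import *
s=env.sense(); print(s['t'],s['ee_pos'],s['gripper_width'],s['wrist_force'])
f=np.load("w7.npz"); 
a,b=[px2w(u,v,.205,f['pos'],f['R']) for u,v in ((326,107),(361,109))]; print(a,b,np.arctan2(*(b-a)[[1,0]])+.055-.071)
workorder.finish_job()
E
```

```text
15.8917 [0.55307307 0.08441915 0.1829829 ] 0.02437110338232614 [-1.95868257  0.39414352  2.39031782]
[0.46808596 0.09001627 0.205     ] [0.46969502 0.10652637 0.205     ] 1.4576441865271004
the job is handed in; nothing more can be done
```

The microscope head is pinned in the next hole, over the green board. The gripper is still holding the red plunger knob with 40 N, so you can tighten the clamp screw. I handed the job in at 15.9 s of the 45 s allowed; no verdict comes back.

- **Focus knob:** I turned it anticlockwise about 1.26 rad. It read about 1.50 rad in a close picture just after. A rougher reading after the slide gave 1.46 rad, still in the yellow band.
- **Plunger:** I pulled it up about 11.4 mm before sliding the head. The 9.3 N pull matched what the spring should give at that height.
- **Slide:** The head moved 50 mm along the boom towards the column, on the board's side (the arm measured 50.1 mm).
- **Pin:** The spring pull on the gripper dropped to about zero at the same height where I first gripped the knob, so I take the pin as fully home.
- **Lens over chip:** I estimate 1–2 mm apart seen from above, from the focus knob's axis and the chip's position before the slide. I did not measure it directly at the end.
- **Other things:** The last pictures show the holder, tray and other items where they were, judged by eye. The lens passed over the clip towers without any jump in force.

None of the checks failed. The only disagreement was the 0.04 rad between the two focus readings.

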